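# Pack the casting chamber with spacer plates until the stack is snug

### The job

The glass cassettes in the casting chamber must not rattle. Lift the gravity latch bar by its black knob and swing the keeper gate well aside from the mouth of the chamber; then take spacer plates from the stand and push them, tapered foot first, fully down into the gap between the cassettes and the sprung pressure plate, until the stack is snug and the pressure plate is held pushed back against its springs. Leave the gate open and any plate that is not needed standing in the stand, and do not disturb the other things.

Things in the scene. Friction and masses are not known exactly. Their poses are not given: they have to be found in the camera images.
- chamber: Casting chamber, fixed: open-topped box, white base (floor 6 mm up), grey walls across its y, clear walls across its x, all 72 mm high; the clear walls flare outward up to 85 mm. Origin on the worktop under the middle, z up. Inside x = -52 to 52 mm. Stacked along y: cassettes against the fixed wall (+y end), then the gap for spacer plates, then the sprung pressure plate (-y end).
- gap_floor (a point): Point on the chamber floor in the middle of its width (chamber x = 0) below the resting face of the pressure plate, chamber y = -38.75 mm. The gap runs from here to the cassettes: 37.5 mm (thin cassettes in the chamber: takes 3 plates) or 23.5 mm (thick: 2). The last plate is 4.5 mm too thick for the room left; pushed down, its taper drives the pressure plate back.
- wall_floor (a point): Point on the chamber floor in the middle of its width at the fixed wall's inner face, chamber y = +38.75 mm. A plate that is fully down has its centre 62 mm and its tab's top 118 mm above the worktop. A loose plate drops down by itself when let go in the gap; the last one is held by friction and needs a press of 10 to 20 N on its tab.
- pressure_plate (a joint): Sprung white plate across the chamber's -y end, 98 mm wide, 68 mm high, above it a lip that leans outward (8 mm over 20 mm). Value in m: 0 at rest, grows as it is pushed towards -y, stop at 0.010. 3.6 N at rest, then 600 N/m. About 0.0045 when the stack is snug, 0 while plates are loose.
- keeper_gate (a joint): Aluminium gate bar, 24 mm wide, above the chamber's mouth along chamber y = -22 mm, 120 to 143 mm high. In rad: 0 closed (reaching from its hinge towards chamber -x); grows as the free end swings to the +y side, clockwise from above; at most 1.8. Stays where it is left. Cannot open while the latch is down. Well aside from about 0.9; 1.2 is comfortable.
- gate_hinge (a point): Point on the gate's upright hinge axis at the bar's height (127 mm): chamber x = +85 mm, y = -22 mm.
- latch (a joint): Gravity latch bar at the gate's free end. In rad: 0 down in its catch (a steel fork on a post at chamber x = -85 mm), grows as the knob is lifted, at most 0.6; clear of the catch from about 0.25. Falls back by its own weight.
- latch_knob (a point): Centre of the latch's black ball knob, 26 mm across, on an upright stalk, 167 mm above the worktop when down, 200 mm from the hinge axis in plan. The latch's pivot is 72 mm from it towards the hinge and 30 mm lower. Pinched along chamber y and lifted 22 to 28 mm it frees the gate; held so, it can be led round the hinge.
- stand: White stand, fixed, 112 x 156 mm, in which four spacer plates stand upright in slots 38 mm apart along its y, their width along its x. Slot floor 6 mm, slot posts 32 mm above the worktop. Origin on the worktop under its centre.
- cassette_thin: Stack of glass cassettes with white edge strips, 98 mm wide (x), 40 mm thick, 88 mm high. Origin at the foot of its +y face; it reaches to y = -40 mm. Stands either in the chamber (origin at its fixed wall) or in the low bay beside it (chamber y about +147 mm).
- cassette_thick: The same, but 54 mm thick (to y = -54 mm). Stands in whichever of the two places the thin one does not.
- beaker: Glass beaker, 73 x 78 x 92 mm, a bystander. Origin under its centre.
- timer: Small white timer, 66 x 62 x 18 mm, a bystander. Origin under its centre.
- reagent: Brown glass bottle with blue cap, 54 x 54 x 120 mm, a bystander. Origin under its centre.
- plate_0_mid (a point): Centre of grey plastic spacer plate 0: upright slab 100 mm wide (x), 14 thick (y), 112 high. The lowest 13 mm tapers on both faces to 8 mm thick; the top 30 mm is a grip tab 30 mm wide (x), in the middle. This point is 56 mm above the underside, 56 below the tab's top; z up; about 0.12 kg; all four alike. Pinch the tab by its narrow edges (closing along x): plates packed together leave no room between.
- plate_1_mid (a point): Centre of grey plastic spacer plate 1: upright slab 100 mm wide (x), 14 thick (y), 112 high. The lowest 13 mm tapers on both faces to 8 mm thick; the top 30 mm is a grip tab 30 mm wide (x), in the middle. This point is 56 mm above the underside, 56 below the tab's top; z up; about 0.12 kg; all four alike. Pinch the tab by its narrow edges (closing along x): plates packed together leave no room between.
- plate_2_mid (a point): Centre of grey plastic spacer plate 2: upright slab 100 mm wide (x), 14 thick (y), 112 high. The lowest 13 mm tapers on both faces to 8 mm thick; the top 30 mm is a grip tab 30 mm wide (x), in the middle. This point is 56 mm above the underside, 56 below the tab's top; z up; about 0.12 kg; all four alike. Pinch the tab by its narrow edges (closing along x): plates packed together leave no room between.
- plate_3_mid (a point): Centre of grey plastic spacer plate 3: upright slab 100 mm wide (x), 14 thick (y), 112 high. The lowest 13 mm tapers on both faces to 8 mm thick; the top 30 mm is a grip tab 30 mm wide (x), in the middle. This point is 56 mm above the underside, 56 below the tab's top; z up; about 0.12 kg; all four alike. Pinch the tab by its narrow edges (closing along x): plates packed together leave no room between.
Mind the look-alikes: they are no part of the job. There is more than one size of the stand; the job needs the largest.

How it is judged:
By the outcome, as a careful person would: the job done as asked, in the order asked, and still so for the second after the job is handed in, with the robot touching nothing.
It also fails if it takes over 72 s, if anything falls off the work surface, if the arm or the gripper's body presses on something with over 40 N, if the wrist force passes 120 N, or if a joint passes its speed limit or range.

### The arm

A 6-joint arm with a two-finger parallel gripper is mounted at the origin on a cart in front of the work surface, level with it; the furniture and walls round the work are solid. World frame = base frame: x ahead of the robot, y to its left, z up, the work surface at z = 0. Lengths are in mm, angles in degrees, forces in N, time in s.
With the tool pointing down it reaches from about 300 to 850 mm from the base axis. Payload 4.2 kg.
Tool frame: the origin (TCP) lies between the finger pads; the fingertips stand 11 mm ahead of it and the grasp point (between the pads) lies 8 mm behind it (env.tips_ahead is the distance from the TCP to the fingertips, in mm); z points along the fingers, y is the line along which they close (so a half turn about z gives the same grasp; the last joint's range is limited). The gripper opens to 91 mm and grips with 3 to 60 N. Pads are 32 mm wide; open, the fingers measure 118 mm over their backs; the gripper's body (76 mm by 178 mm) begins 60 mm behind the grasp point.
Start: joints at [-1.146, 18.312, 89.639, -0, 72.044, -1.146], TCP at [575.015, 0, 224.976] pointing down, gripper open.
Joint ranges: [-177.97, 177.97], [-48.28, 115.42], [12.27, 149.76], [-77.06, 257.06], [2.81, 150.46], [-146.56, 146.56]. Speed limits (degrees/s): [147.25, 147.25, 180, 180, 180, 180].

### API

Orientations are given as [roll, pitch, yaw] about the fixed x, y, z axes, in that order (R = Rz(yaw) Ry(pitch) Rx(roll)).
In Python, from workcell import env, cams gives the robot as it stands.
- The arm moves only by the tool step_arm, never from a script. Its arguments are lists of equal length, an entry for each row: "linear": the shift along the tool's x, y, z in units of 30 cm (1.0 is 30 cm), a list of three; "turn": the turn about the tool's z in units of 360 degrees (1.0 is 360 degrees). In form: {"linear": [[tx, ty, tz], ...], "turn": [turn, ...]}. A call has 1 to 20 rows; each row is the pose to reach, as a shift and turn from the pose commanded when the call began, along the tool's axes at that moment, turning the shorter way round; what a row does not reach only later rows make up. A row lasts 1/8 s, in which the tool goes at most 62.5 mm and 10.7 degrees, less where a joint would pass 70% of its speed; a pose out of reach is approached as far as the arm can. A call with a number of a shift or a turn outside -1 to 1 is refused whole. A call with a gripper value outside its range is refused whole. "fingers" is the closure, from -1 (fully open) to 1 (shut), so that 0 is half open, set as the call begins (left out, the last holds). The fingers move at their own pace and stop on an object; "force" is the grip in N (left out, the last holds). Time passes only in rows, so rows that repeat a pose let the fingers close. It gives the time, the measured TCP pose, the force, the opening and the grip force at its end, in the units of the state.
- env.state(): the state, without advancing time (a new reading comes with each control period).
- cams.grab_frame(name): name is "scene" or "side" or "wrist"; returns a dict with "color" (400x640x3 uint8, blue, green, red), "fx", "fy", "cx", "cy" (pixels), "extrinsics" (4x4, takes a point from camera to world coordinates); the wrist camera has in their place "tool_from_camera" (4x4, takes a point from camera to tool coordinates, whose origin is the TCP and whose axes are the flange's). Camera axes: x right, y down, z forward; pixel columns grow to the right and rows downward; lengths in mm; the calibration is good to about 2 mm. A picture is of the moment at which its call begins: read the wrist's pose just before it. There is no depth.
- env.job_done(): hands the job in; it is judged then, once.
The state is a dict: "time_s": time; "qpos": joint angles; "qvel": joint speeds; "effort": joint torques, N m; "ee_pos": TCP position; "ee_rot": TCP orientation; "force": force on the tool from outside, world axes, zero at the start; "torque": the same for the moment, N m; "gripper_width": finger opening in mm; "gripper_force": force on a finger pad.
Only numpy, scipy, OpenCV 4.12 (cv2) and the standard library are available. Lean on these libraries where they do the work, as an engineer would, in place of code of your own. Each camera call takes 0.05 s, during which the arm holds its last target. There are 200 camera calls.

## Working session

There is one attempt and no reset: what is moved stays moved. The work goes in short steps, Python scripts to look and compute and a tool call to move; the robot and the scene stay as the last step left them, time stands still between calls to the robot, and variables do not carry over. Pictures are saved under pics/ and viewed, at most 13 in all, crops included, and the job is handed in when it is done.

Besides the shell and the picture viewer there is one more tool, called by a JSON object that holds its "method" and its "body", one argument or row to a line. step_arm: Moves the arm, as the interface text tells. Its arguments: {"type":"object","properties":{"linear":{"type":"array"},"turn":{"type":"array"},"fingers":{"type":"number"},"force":{"type":"number"}},"required":["linear","turn"]}

```bash
mkdir -p pics
python3 - <<'E'
from workcell import env,cams
import cv2,numpy as np,pickle
s=env.state();print({k:np.round(v,2) for k,v in s.items()})
d={}
for n in("scene","side","wrist"):
    f=cams.grab_frame(n);d[n]=f;cv2.imwrite(f"pics/{n}0.png",f["color"])
    print(n,f["fx"],f["fy"],f["cx"],f["cy"]);print(np.round(f.get("extrinsics",f.get("tool_from_camera")),3))
pickle.dump((s,d),open("f0.pkl","wb"))
E
```

```text
{'time_s': np.float64(0.0), 'qpos': array([-1.14, 18.35, 89.71, -0.  , 72.04, -1.14]), 'qvel': array([-0.02, -0.05,  0.08, -0.04,  0.01, -0.04]), 'effort': array([ -0.  , -41.25, -23.2 ,   0.07,   0.05,  -0.  ]), 'ee_pos': array([5.7452e+02, 2.0000e-02, 2.2413e+02]), 'ee_rot': array([-179.9,   -0. ,   90. ]), 'force': array([ 0.97,  0.59, -0.56]), 'torque': array([0.02, 0.02, 0.05]), 'gripper_force': np.float64(0.0), 'gripper_width': np.float64(91.18)}
scene 484.4690178039983 484.4690178039983 315.33295180553256 200.86025805298712
[[-8.49000e-01 -3.99000e-01  3.46000e-01  7.28370e+01]
 [-5.28000e-01  6.33000e-01 -5.66000e-01  7.54836e+02]
 [ 7.00000e-03 -6.63000e-01 -7.48000e-01  1.20755e+03]
 [ 0.00000e+00  0.00000e+00  0.00000e+00  1.00000e+00]]
side 414.91311953577235 414.91311953577235 314.461540802918 194.377504140381
[[-9.99000e-01 -5.00000e-03  3.60000e-02  5.35558e+02]
 [-3.20000e-02  5.90000e-01 -8.07000e-01  7.66322e+02]
 [-1.70000e-02 -8.07000e-01 -5.90000e-01  7.44442e+02]
 [ 0.00000e+00  0.00000e+00  0.00000e+00  1.00000e+00]]
wrist 314.2518599260759 314.2518599260759 319.83606488494075 195.65455703014067
[[-0.00000e+00 -9.55000e-01 -2.97000e-01  8.41100e+01]
 [ 1.00000e+00 -0.00000e+00 -1.00000e-03  7.50000e-02]
 [ 1.00000e-03 -2.97000e-01  9.55000e-01 -1.60952e+02]
 [ 0.00000e+00  0.00000e+00  0.00000e+00  1.00000e+00]]
```

View pics/scene0.png

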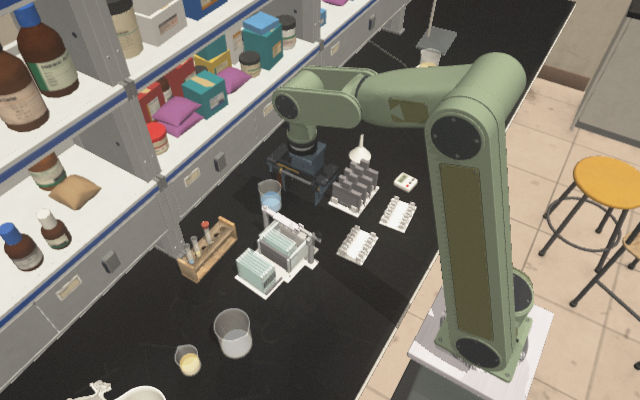

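View pics/side0.png

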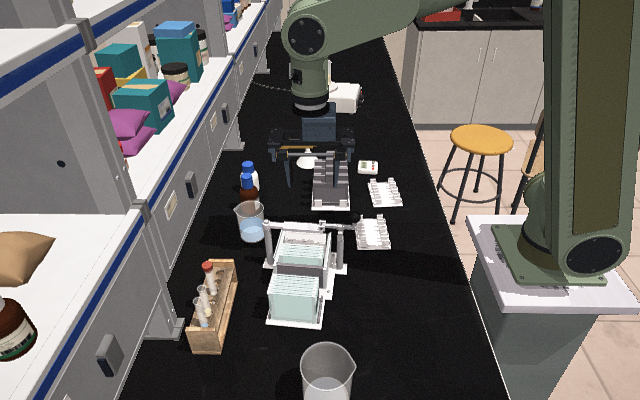

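Run:
```python
import cv2
a=cv2.imread("pics/scene0.png")[150:300,225:425];cv2.imwrite("pics/sc.png",cv2.resize(a,None,fx=4,fy=4,interpolation=cv2.INTER_CUBIC))
a=cv2.imread("pics/side0.png")[150:330,220:420];cv2.imwrite("pics/si.png",cv2.resize(a,None,fx=3.3333,fy=3.3333,interpolation=cv2.INTER_CUBIC))
```

```text
(no output)
```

View pics/sc.png

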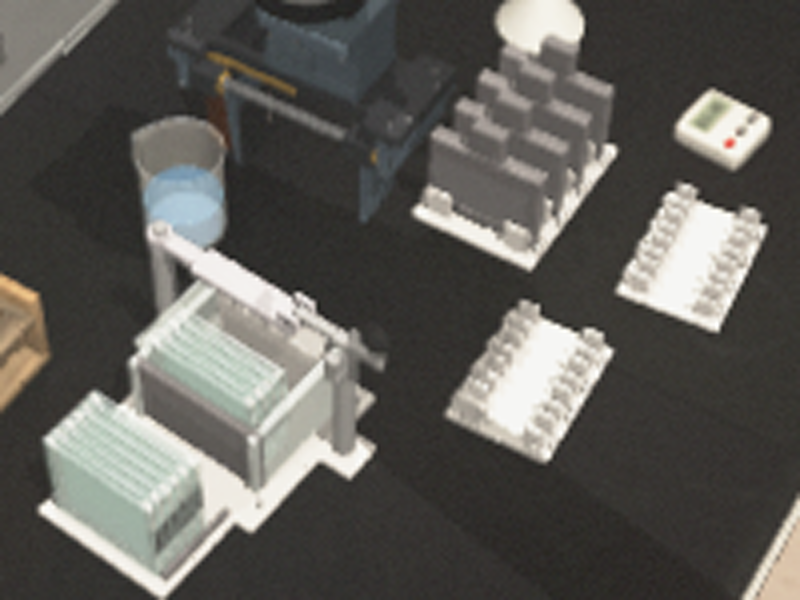

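View pics/si.png

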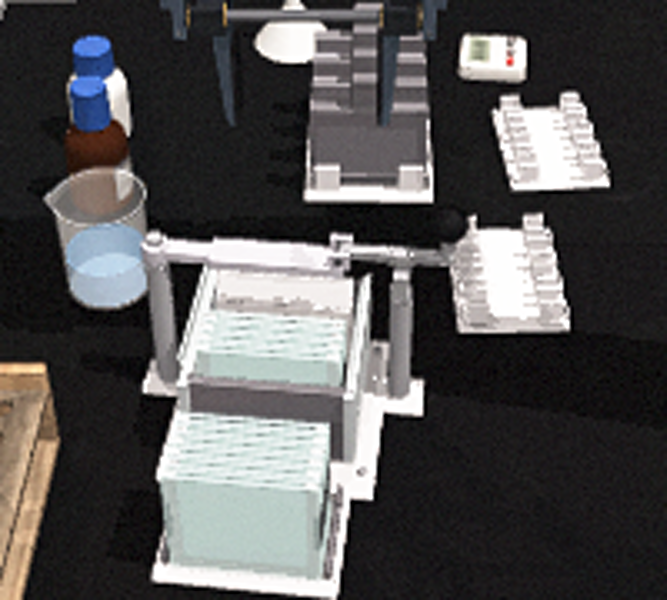

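Scene crop: knob at full pixel (318,236), hinge post top (265,207), stand corners (328,202.5),(357.5,217),(379,187.5). Side crop: knob (355.6,217.5), hinge top (266,222), stand front corners (311.5,210),(350,210).

```bash
cat > h.py <<'E'
import numpy as np,pickle,cv2
from scipy.spatial.transform import Rotation as R
def T(s):
    M=np.eye(4);M[:3,:3]=R.from_euler("xyz",s["ee_rot"],degrees=True).as_matrix();M[:3,3]=s["ee_pos"];return M
def E(f,s=None): return f["extrinsics"] if "extrinsics" in f else T(s)@f["tool_from_camera"]
def ray(f,p,s=None):
    e=np.array(E(f,s));d=e[:3,:3]@np.array([(p[0]-f["cx"])/f["fx"],(p[1]-f["cy"])/f["fy"],1]);return e[:3,3],d/np.linalg.norm(d)
def atz(r,z): o,d=r;return o+d*(z-o[2])/d[2]
def tri(*rs):
    A=sum(np.eye(3)-np.outer(d,d) for o,d in rs);b=sum((np.eye(3)-np.outer(d,d))@o for o,d in rs)
    x=np.linalg.solve(A,b);return x,[np.linalg.norm(np.cross(x-o,d)) for o,d in rs]
def proj(f,P,s=None):
    e=np.linalg.inv(E(f,s));q=e[:3,:3]@np.array(P,float)+e[:3,3];return np.array([f["fx"]*q[0]/q[2]+f["cx"],f["fy"]*q[1]/q[2]+f["cy"]])
E
python3 - <<'E'
from h import *
np.set_printoptions(precision=1,suppress=True)
s,d=pickle.load(open("f0.pkl","rb"));a,b=d["scene"],d["side"]
for n,p,q in [("knob",(318,235.8),(355.6,217.5)),("hinge",(265,207),(266,222)),("standcornerR",(357.5,217),(350,210)),("stL",(328.2,202.5),(311.5,210)),("catchpost top",(225+338/4,150+345/4),(220+402*.3,150+268*.3))]:
    print(n,*tri(ray(a,p),ray(b,q)))
print(atz(ray(a,(379.2,187.5)),0))
E
```

```text
knob [478.3  75.7 176.7] [np.float64(1.6222199594529954), np.float64(1.6222199594530935)]
hinge [679.9  42.4 135.5] [np.float64(0.3975369525713867), np.float64(0.3975369525713856)]
standcornerR [ 476.4 -168.     5.8] [np.float64(0.3130003029853133), np.float64(0.31300030298539416)]
stL [ 587.8 -171.2    3.9] [np.float64(1.1517964496017576), np.float64(1.15179644960179)]
catchpost top [511.4  64.5 133.7] [np.float64(1.8384392952746793), np.float64(1.8384392952747566)]
[ 478. -327.    0.]
```

View pics/wrist0.png

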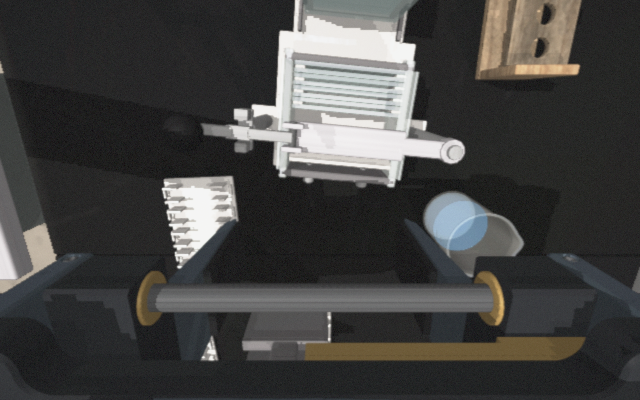

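Wrist: knob (182,130), hinge cap (452,150), grey fixed-wall line (287,55)–(412,65), stand's +y plate behind the gripper at (287,345).

```bash
python3 - <<'E'
from h import *
np.set_printoptions(precision=1,suppress=True)
s,d=pickle.load(open("f0.pkl","rb"));a,b,w=d["scene"],d["side"],d["wrist"]
k,r=tri(ray(a,(318,235.8)),ray(b,(355.6,217.5)),ray(w,(182,130),s));print(k,r)
k2=atz(ray(w,(182,130),s),167);print("knob@167",k2)
h,r=tri(ray(a,(265,207)),ray(b,(266,222)),ray(w,(452,150),s));print(h,r)
v=k2-h;v=v[:2];print(np.linalg.norm(v));yaw=np.degrees(np.arctan2(-v[1],-v[0]));print("yaw",yaw)
c,sn=np.cos(np.radians(yaw)),np.sin(np.radians(yaw));M=np.array([[c,-sn],[sn,c]])
C=h[:2]+M@[-85,22];print("chamber",C)
for n,p in dict(wl=(-52,38.75,72),wr=(52,38.75,72),thin=(-49,-1.25,94),thick=(-49,-15.25,94),thinr=(49,-1.25,94),thickr=(49,-15.25,94),pp=(-49,-38.75,74),knob=(-115,-22,167)).items():
    P=[*(C+M@p[:2]),p[2]];print(n,proj(a,P),proj(b,P),proj(w,P,s))
E
python3 - <<'E'
import cv2
a=cv2.imread("pics/wrist0.png")[10:200,160:480];cv2.imwrite("pics/wc.png",cv2.resize(a,None,fx=2.5,fy=2.5,interpolation=cv2.INTER_CUBIC))
E
```

```text
[480.1  65.8 167.2] [np.float64(4.53684688869776), np.float64(2.8650712166017676), np.float64(2.4520692183060944)]
knob@167 [480.2  63.3 167. ]
[678.9  44.5 137.5] [np.float64(0.6707224182146119), np.float64(0.84980404551606), np.float64(0.5904913028689234)]
199.6198617749315
yaw -5.421676820961761
chamber [596.4  74.4]
wl [288.6 257.3] [323.4 266.5] [291.7  59.6]
wr [261.1 239.3] [277.3 262.8] [403.5  71. ]
thin [296.5 243.1] [323.9 246.7] [289.9 105.5]
thick [299.5 240. ] [324.6 242.5] [288.8 121.6]
thinr [270.4 226.7] [281.4 243.5] [398.7 116.2]
thickr [273.5 223.7] [282.5 239.4] [396.1 131.9]
pp [304.7 239. ] [325.7 242. ] [289.3 144.4]
knob [319.7 234.1] [354.9 217.9] [181.4 129.9]
```

View pics/wc.png

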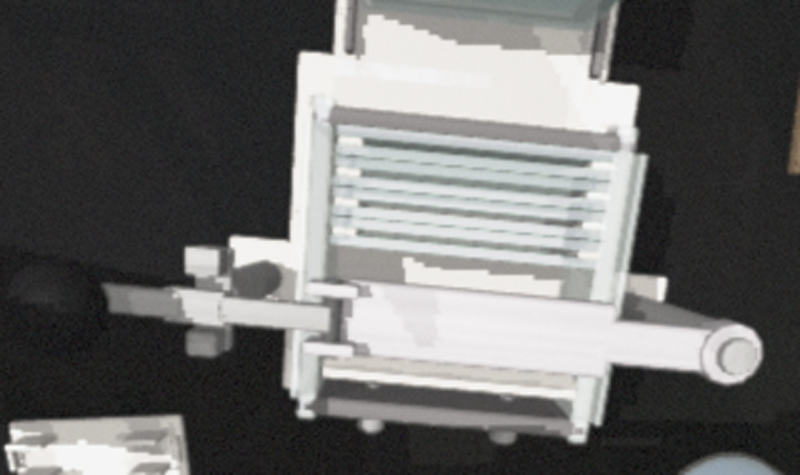

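The cassette's near edge at wrist (294,107)–(399,115) matches the thin prediction, so three plates are needed. Knob ≈(480.5,64,167), hinge ≈(679,44.5), chamber yaw ≈-5.4°.

{"method": "step_arm", "body": {
  "linear": [
    [0.213, -0.315, 0],
    [0.213, -0.315, 0],
    [0.213, -0.315, 0],
    [0.213, -0.315, 0],
    [0.213, -0.315, 0],
    [0.213, -0.315, 0],
    [0.213, -0.315, 0],
    [0.213, -0.315, 0],
    [0.213, -0.315, 0],
    [0.213, -0.315, 0.08],
    [0.213, -0.315, 0.15],
    [0.213, -0.315, 0.22],
    [0.213, -0.315, 0.22],
    [0.213, -0.315, 0.22]
  ],
  "turn": [-0.235, -0.235, -0.235, -0.235, -0.235, -0.235, -0.235, -0.235, -0.235, -0.235, -0.235, -0.235, -0.235, -0.235],
  "fingers": -1
}}

```text
time_s: 1.9
ee_pos: [481.0, 63.9, 159.6]
ee_rot: [180.0, 0.1, 174.5]
force: [0.8, -0.2, -1.1]
gripper_width: 91.0
gripper_force: 0.0
```

Run:
```python
from workcell import env,cams
import cv2,pickle
s=env.state();w=cams.grab_frame("wrist");a=cams.grab_frame("side");pickle.dump((s,w,a),open("f1.pkl","wb"))
x=cv2.resize(a["color"][150:290,230:410],None,fx=3,fy=3,interpolation=cv2.INTER_CUBIC)
y=cv2.resize(w["color"],(672,420))[:,200:460]
cv2.imwrite("pics/k1.png",cv2.hconcat([x,y]))
```

```text
(no output)
```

View pics/k1.png

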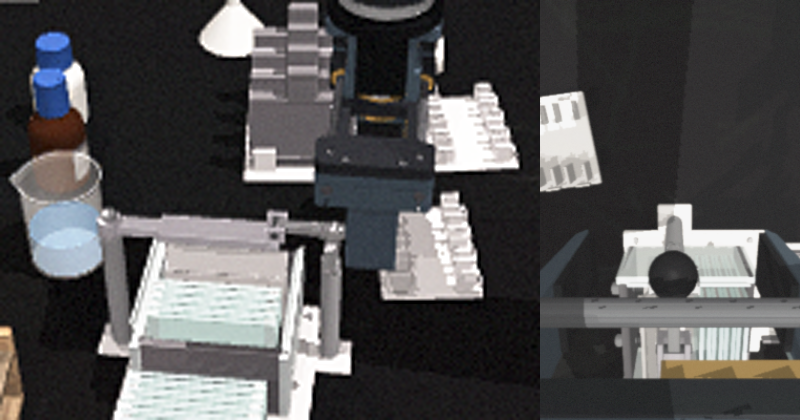

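Knob sits midway between the fingers (wrist row ≈262 vs expected 260). Grip, and lift along the latch's arc.

{"method": "step_arm", "body": {
  "linear": [
    [0, 0, 0],
    [0, 0, 0],
    [0, 0, 0],
    [0, 0, 0],
    [0, 0, 0],
    [0, 0, 0],
    [-0.009, 0, -0.02],
    [-0.021, 0, -0.04],
    [-0.035, 0, -0.06],
    [-0.049, 0, -0.077],
    [-0.049, 0, -0.077],
    [-0.049, 0, -0.077]
  ],
  "turn": [0, 0, 0, 0, 0, 0, 0, 0, 0, 0, 0, 0],
  "fingers": 1,
  "force": 25
}}

```text
time_s: 3.5
ee_pos: [494.5, 62.6, 182.5]
ee_rot: [180.0, -0.1, 174.6]
force: [-4.6, 1.1, 1.8]
gripper_width: 24.4
gripper_force: 25.0
```

Run:
```python
import numpy as np
# arc about hinge from commanded pose, tool axes at start: yaw 174.6
h=np.array([678.9,44.5]);yaw=np.radians(174.6)
p0=np.array([480.5,63.9])+14.7*np.array([np.cos(yaw+np.pi),np.sin(yaw+np.pi)])
r=np.linalg.norm(p0-h);print(r);a0=np.arctan2(*(p0-h)[::-1])
tx=np.array([np.cos(yaw),np.sin(yaw)]);ty=np.array([np.sin(yaw),-np.cos(yaw)])
for t in np.linspace(0,75,18)[1:]:
    a=a0-np.radians(t);p=h+r*np.array([np.cos(a),np.sin(a)]);d=p-p0
    print("[%.3f,%.3f,0]"%(d@tx/300,d@ty/300),"%.4f"%(t/360),np.round(p))
```

```text
184.64631397719384
[-0.002,0.047,0] 0.0123 [497.  77.]
[-0.008,0.094,0] 0.0245 [500.  90.]
[-0.017,0.141,0] 0.0368 [504. 104.]
[-0.030,0.186,0] 0.0490 [509. 117.]
[-0.046,0.231,0] 0.0613 [515. 130.]
[-0.065,0.274,0] 0.0735 [522. 143.]
[-0.088,0.316,0] 0.0858 [530. 154.]
[-0.114,0.355,0] 0.0980 [539. 165.]
[-0.143,0.393,0] 0.1103 [549. 176.]
[-0.175,0.428,0] 0.1225 [560. 185.]
[-0.209,0.460,0] 0.1348 [571. 194.]
[-0.246,0.490,0] 0.1471 [583. 202.]
[-0.285,0.517,0] 0.1593 [595. 209.]
[-0.326,0.541,0] 0.1716 [608. 215.]
[-0.369,0.562,0] 0.1838 [621. 220.]
[-0.413,0.579,0] 0.1961 [635. 224.]
[-0.458,0.593,0] 0.2083 [649. 227.]
```

{"method": "step_arm", "body": {
  "linear": [
    [0, 0.022, 0],
    [-0.002, 0.047, 0],
    [-0.005, 0.07, 0],
    [-0.008, 0.094, 0],
    [-0.017, 0.141, 0],
    [-0.03, 0.186, 0]
  ],
  "turn": [0.006, 0.0123, 0.018, 0.0245, 0.0368, 0.049]
}}

```text
time_s: 4.25
ee_pos: [509.0, 118.1, 182.5]
ee_rot: [180.0, -0.1, 156.8]
force: [-4.1, 1.4, 1.7]
gripper_width: 24.8
gripper_force: 25.0
```

{"method": "step_arm", "body": {
  "linear": [
    [-0.002, 0.047, 0],
    [-0.008, 0.094, 0],
    [-0.017, 0.141, 0],
    [-0.03, 0.186, 0],
    [-0.046, 0.231, 0],
    [-0.065, 0.274, 0],
    [-0.088, 0.316, 0],
    [-0.114, 0.355, 0],
    [-0.143, 0.393, 0],
    [-0.175, 0.428, 0],
    [-0.209, 0.46, 0],
    [-0.246, 0.49, 0],
    [-0.285, 0.517, 0],
    [-0.285, 0.517, 0],
    [-0.285, 0.517, 0]
  ],
  "turn": [0.0123, 0.0245, 0.0368, 0.049, 0.0613, 0.0735, 0.0858, 0.098, 0.1103, 0.1225, 0.1348, 0.1471, 0.1593, 0.1593, 0.1593]
}}

```text
time_s: 6.12
ee_pos: [649.2, 227.7, 182.9]
ee_rot: [179.9, -0.1, 99.7]
force: [-0.4, 5.3, 2.8]
gripper_width: 24.6
gripper_force: 25.0
```

{"method": "step_arm", "body": {
  "linear": [
    [0.014, 0, 0.017],
    [0.028, 0, 0.037],
    [0.04, 0, 0.057],
    [0.04, 0, 0.057]
  ],
  "turn": [0, 0, 0, 0]
}}

```text
time_s: 6.62
ee_pos: [646.0, 238.3, 164.0]
ee_rot: [-179.9, 0.0, 99.6]
force: [-1.7, 3.2, 1.4]
gripper_width: 24.2
gripper_force: 25.0
```

{"method": "step_arm", "body": {
  "linear": [
    [0, 0, 0],
    [0, 0, 0],
    [0, 0, 0],
    [0, 0, -0.1],
    [0, 0, -0.25],
    [-0.1, -0.04, -0.3],
    [-0.3, -0.13, -0.4],
    [-0.5, -0.21, -0.4],
    [-0.7, -0.29, -0.4],
    [-0.9, -0.38, -0.4],
    [-0.98, -0.41, -0.4]
  ],
  "turn": [0, 0, 0, 0, 0, 0, 0, 0.01, 0.02, 0.027, 0.027],
  "fingers": -0.3
}}

```text
time_s: 8.0
ee_pos: [573.4, -74.9, 285.3]
ee_rot: [180.0, 0.1, 89.8]
force: [0.3, -0.9, 0.8]
gripper_width: 59.6
gripper_force: 0.0
```

{"method": "step_arm", "body": {
  "linear": [
    [-0.2, -0.04, -0.05],
    [-0.4, -0.08, -0.05],
    [-0.6, -0.13, -0.05],
    [-0.663, -0.135, -0.05],
    [-0.663, -0.135, -0.05],
    [-0.663, -0.135, -0.05]
  ],
  "turn": [0, 0, 0, 0, 0, 0]
}}

```text
time_s: 8.75
ee_pos: [534.0, -269.5, 299.9]
ee_rot: [180.0, -0.0, 90.0]
force: [0.7, 1.0, 0.4]
gripper_width: 59.0
gripper_force: 0.0
```

Run:
```python
from workcell import env,cams
import cv2,pickle,numpy as np
s=env.state();w=cams.grab_frame("wrist");a=cams.grab_frame("scene");b=cams.grab_frame("side");pickle.dump((s,w,a,b),open("f2.pkl","wb"));print(s["ee_pos"],s["ee_rot"])
x=cv2.resize(w["color"][20:270,200:440],None,fx=2.4,fy=2.4,interpolation=cv2.INTER_CUBIC)
y=cv2.resize(b["color"][190:340,235:345],None,fx=2,fy=4,interpolation=cv2.INTER_CUBIC)
cv2.imwrite("pics/st.png",cv2.hconcat([x,y]))
```

```text
[ 534.03925447 -269.5203069   299.94143611] [ 1.79997523e+02 -4.89506510e-02  8.99667709e+01]
```

View pics/st.png

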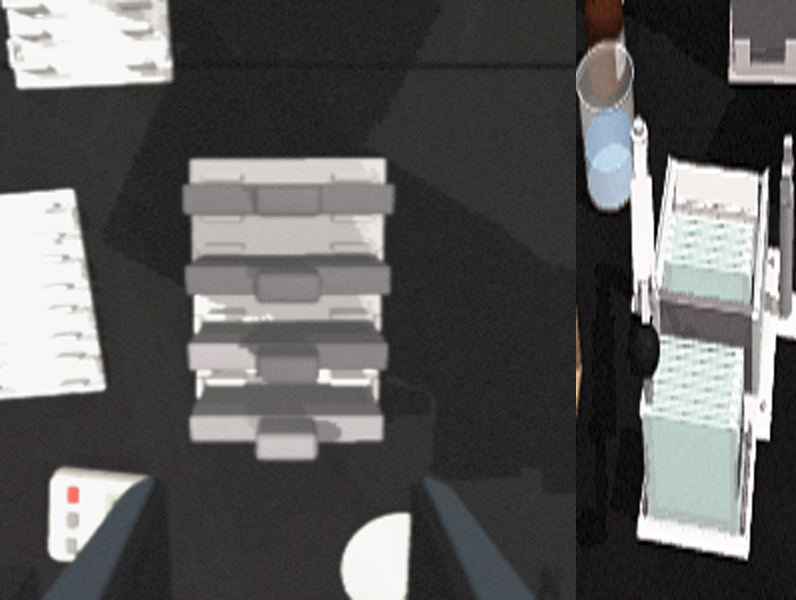

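Gate is wide open (side view). Wrist crop shows tab tops at crop (288,199.5),(288,286),(289,366),(287,445); plates' ends nearly horizontal (yaw≈0).

Run:
```python
from h import *
np.set_printoptions(precision=1,suppress=True)
s,w,a,b=pickle.load(open("f2.pkl","rb"))
P=[]
for p in [(288,199.5),(288,286),(289,366),(287,445)]:
    q=atz(ray(w,(200+p[0]/2.4,20+p[1]/2.4),s),118);P.append(q);print(q)
P=np.array(P);print(np.diff(P[:,1]),"fit yaw",np.degrees(np.polyfit(P[:,1],P[:,0],1)))
# plate A ends at z=88
print(atz(ray(w,(200+184/2.4,20+199/2.4),s),88),atz(ray(w,(200+394/2.4,20+199/2.4),s),88))
# height check: tabs A,B in the first scene view
s0,d=pickle.load(open("f0.pkl","rb"))
for q in P: print("scene",4*(proj(d["scene"],q)-[225,150]),"side",(proj(d["side"],q)-[220,150])/.3)
M=lambda y:np.array([[np.cos(y),-np.sin(y)],[np.sin(y),np.cos(y)]])
yy=np.radians(-5.42);C=np.array([596.4,74.4])
for y in(-31.5,-23,-8.5,-15.7):print(y,C+M(yy)@[0,y])
```

```text
[ 534.1 -190.3  118. ]
[ 534.1 -227.8  118. ]
[ 534.5 -264.7  118. ]
[ 533.6 -303.5  118. ]
[-37.4 -36.9 -38.9] fit yaw [    0.2 30651. ]
[ 484.8 -190.5   88. ] [ 584.4 -190.6   88. ]
scene [488.9 126.6] side [367.   76.4]
scene [512.2  97.7] side [367.1  52.1]
scene [534.   69.8] side [366.7  29.4]
scene [558.   41.8] side [367.9   6.7]
-31.5 [593.4  43. ]
-23 [594.2  51.5]
-8.5 [595.6  65.9]
-15.7 [594.9  58.8]
```

{"method": "step_arm", "body": {
  "linear": [
    [0.15, 0, 0.1],
    [0.237, 0, 0.25],
    [0.237, 0, 0.4],
    [0.237, 0, 0.53],
    [0.237, 0, 0.61],
    [0.237, 0, 0.637],
    [0.237, 0, 0.637]
  ],
  "turn": [0, 0, 0, 0, 0, 0, 0]
}}

```text
time_s: 9.78
ee_pos: [534.2, -199.4, 109.1]
ee_rot: [180.0, 0.0, 89.9]
force: [0.2, -1.0, -0.3]
gripper_width: 59.4
gripper_force: 0.0
```

{"method": "step_arm", "body": {
  "linear": [
    [0, 0, 0],
    [0, 0, 0],
    [0, 0, 0],
    [0, 0, 0],
    [0, 0, -0.03],
    [0, 0, -0.1],
    [0, 0, -0.25],
    [0, 0, -0.4],
    [0, 0, -0.42]
  ],
  "turn": [0, 0, 0, 0, 0, 0, 0, 0, 0],
  "fingers": 1,
  "force": 40
}}

```text
time_s: 10.9
ee_pos: [535.4, -200.5, 238.8]
ee_rot: [179.6, 0.2, 89.9]
force: [-0.5, 0.7, -1.1]
gripper_width: 29.6
gripper_force: 40.0
```

{"method": "step_arm", "body": {
  "linear": [
    [0.15, 0.04, 0],
    [0.33, 0.09, 0],
    [0.5, 0.14, 0],
    [0.62, 0.175, 0],
    [0.665, 0.186, 0],
    [0.665, 0.186, 0],
    [0.665, 0.186, 0]
  ],
  "turn": [0.004, 0.008, 0.012, 0.015, 0.015, 0.015, 0.015]
}}

```text
time_s: 11.78
ee_pos: [589.5, -1.7, 234.6]
ee_rot: [-180.0, 0.0, 84.4]
force: [0.5, 0.2, -0.4]
gripper_width: 29.6
gripper_force: 40.0
```

Run:
```python
from workcell import env,cams
import cv2,pickle,numpy as np
s=env.state();w=cams.grab_frame("wrist");pickle.dump((s,w),open("f3.pkl","wb"));print(s["ee_pos"],s["ee_rot"])
cv2.imwrite("pics/ch.png",cv2.resize(w["color"][60:260,190:450],None,fx=3,fy=3,interpolation=cv2.INTER_CUBIC))
```

```text
[589.50766653  -1.69794725 234.55758725] [-1.79952843e+02  4.71598601e-02  8.44353068e+01]
```

View pics/ch.png

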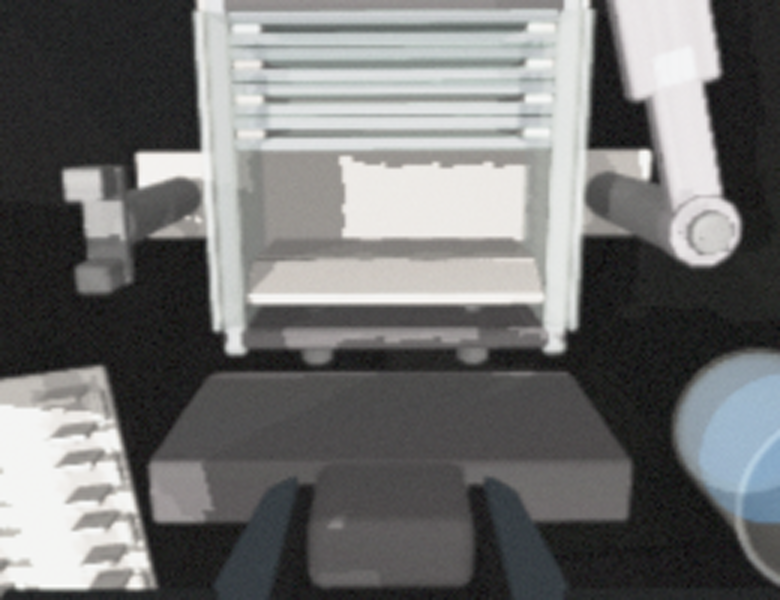

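Crop shows the chamber square to the held plate: cassette edge at row 146 (240–550), lip top at row 300 (248–545), plate foot edge row 373 (208–575), shoulder edge row 462 (150–630).

Run:
```python
from h import *
np.set_printoptions(precision=1,suppress=True)
s,w=pickle.load(open("f3.pkl","rb"))
px=lambda x,y:(190+x/3,60+y/3)
t=np.linalg.inv(T(s))
tl=lambda p,z:(t@np.append(atz(ray(w,px(*p),s),z),1))[:2]
wd=lambda p,z:atz(ray(w,px(*p),s),z)
for n,p,z in [("casL",(240,148),94),("casR",(550,148),94),("lipL",(248,301),94),("lipR",(545,301),94),("hinge",(711,233),137.5),
 ("wallLo",(197,10),85),("wallRo",(591,10),85),("wallLb",(214,330),85),("wallRb",(577,330),85)]:
    print(n,"tool xy",tl(p,z),"world",wd(p,z)[:2])
for zb in(126,129,131.5,134):print("foot",zb,tl((208,373),zb),tl((575,373),zb))
for zb in(126,129,131.5,134):print("shoulder +y edge",zb,tl((150,462),zb+82),tl((630,462),zb+82),tl((150,522),zb+82))
```

```text
casL tool xy [ 74.1 -46.2] world [550.6  76.5]
casR tool xy [74.1 49.4] world [645.8  67.2]
lipL tool xy [ 26.4 -45.9] world [546.3  28.9]
lipR tool xy [26.4 50.2] world [641.9  19.6]
hinge tool xy [53.3 87. ] world [681.2  42.9]
wallLo tool xy [114.5 -58.8] world [542.  117.8]
wallRo tool xy [114.4  61.4] world [661.5 106.1]
wallLb tool xy [ 14.8 -59.2] world [531.9  18.6]
wallRb tool xy [14.8 62.9] world [653.4   6.8]
foot 126 [ 10.9 -53.8] [10.9 54.8]
foot 129 [ 11.7 -53.2] [11.7 54.2]
foot 131.5 [ 12.4 -52.7] [12.4 53.7]
foot 134 [ 13.1 -52.2] [13.1 53.2]
shoulder +y edge 126 [ 13.6 -50.8] [13.7 51. ] [ -0.2 -51.9]
shoulder +y edge 129 [ 14.8 -50. ] [14.8 50.2] [  1.1 -51.1]
shoulder +y edge 131.5 [ 15.7 -49.3] [15.7 49.5] [  2.3 -50.4]
shoulder +y edge 134 [ 16.6 -48.7] [16.7 48.8] [  3.4 -49.7]
```

{"method": "step_arm", "body": {
  "linear": [
    [0.08, 0.003, 0],
    [0.16, 0.005, 0],
    [0.188, 0.005, 0],
    [0.188, 0.005, 0.05],
    [0.188, 0.005, 0.12],
    [0.188, 0.005, 0.19],
    [0.188, 0.005, 0.25],
    [0.188, 0.005, 0.29],
    [0.188, 0.005, 0.29]
  ],
  "turn": [0, 0, 0, 0, 0, 0, 0, 0, 0]
}}

```text
time_s: 12.95
ee_pos: [596.1, 54.9, 146.5]
ee_rot: [-179.9, 0.0, 84.5]
force: [0.4, -0.2, -0.6]
gripper_width: 29.4
gripper_force: 40.0
```

{"method": "step_arm", "body": {
  "linear": [
    [0, 0, 0.04],
    [0, 0, 0.08],
    [0, 0, 0.115],
    [0, 0, 0.115]
  ],
  "turn": [0, 0, 0, 0]
}}

```text
time_s: 13.45
ee_pos: [596.2, 55.5, 112.1]
ee_rot: [-179.9, 0.0, 84.5]
force: [-0.6, -0.2, -1.4]
gripper_width: 29.5
gripper_force: 40.0
```

{"method": "step_arm", "body": {
  "linear": [
    [0, 0, 0],
    [0, 0, 0],
    [0, 0, -0.03],
    [0, 0, -0.1],
    [0, 0, -0.25],
    [0, 0, -0.4],
    [-0.2, -0.02, -0.4],
    [-0.4, -0.05, -0.4],
    [-0.6, -0.07, -0.4],
    [-0.8, -0.1, -0.35],
    [-0.95, -0.119, -0.2],
    [-0.983, -0.119, -0.15],
    [-0.983, -0.119, -0.1],
    [-0.983, -0.119, -0.1]
  ],
  "turn": [0, 0, 0, 0, 0, 0, 0, 0, -0.005, -0.01, -0.0153, -0.0153, -0.0153, -0.0153],
  "fingers": -0.3
}}

```text
time_s: 15.2
ee_pos: [533.3, -233.1, 143.1]
ee_rot: [-180.0, -0.1, 90.1]
force: [0.3, 0.5, 0.2]
gripper_width: 59.5
gripper_force: 0.0
```

{"method": "step_arm", "body": {
  "linear": [
    [-0.01, 0.003, 0.06],
    [-0.01, 0.003, 0.113],
    [-0.01, 0.003, 0.113]
  ],
  "turn": [0, 0, 0]
}}

```text
time_s: 15.58
ee_pos: [533.7, -236.3, 108.7]
ee_rot: [-179.9, -0.1, 90.1]
force: [-0.1, -0.2, 0.3]
gripper_width: 59.1
gripper_force: 0.0
```

{"method": "step_arm", "body": {
  "linear": [
    [0, 0, 0],
    [0, 0, 0],
    [0, 0, 0],
    [0, 0, 0],
    [0, 0, -0.03],
    [0, 0, -0.1],
    [0, 0, -0.25],
    [0, 0, -0.4],
    [0, 0, -0.42],
    [0.2, 0.05, -0.42],
    [0.4, 0.1, -0.42],
    [0.6, 0.14, -0.42],
    [0.75, 0.18, -0.42],
    [0.79, 0.186, -0.42],
    [0.79, 0.186, -0.42],
    [0.79, 0.186, -0.42]
  ],
  "turn": [0, 0, 0, 0, 0, 0, 0, 0, 0, 0.004, 0.008, 0.012, 0.015, 0.0155, 0.0155, 0.0155],
  "fingers": 1,
  "force": 40
}}

```text
time_s: 17.58
ee_pos: [589.3, -1.9, 235.1]
ee_rot: [-179.9, 0.0, 84.4]
force: [1.1, -0.5, -0.6]
gripper_width: 29.7
gripper_force: 40.0
```

Run:
```python
from workcell import env,cams
import cv2,pickle,numpy as np
s=env.state();w=cams.grab_frame("wrist");pickle.dump((s,w),open("f4.pkl","wb"));print(s["ee_pos"],s["ee_rot"])
cv2.imwrite("pics/ch2.png",cv2.resize(w["color"][60:260,190:450],None,fx=3,fy=3,interpolation=cv2.INTER_CUBIC))
```

```text
[589.2758367   -1.86596045 235.08836674] [-1.79947513e+02  4.28911227e-02  8.43514272e+01]
```

View pics/ch2.png

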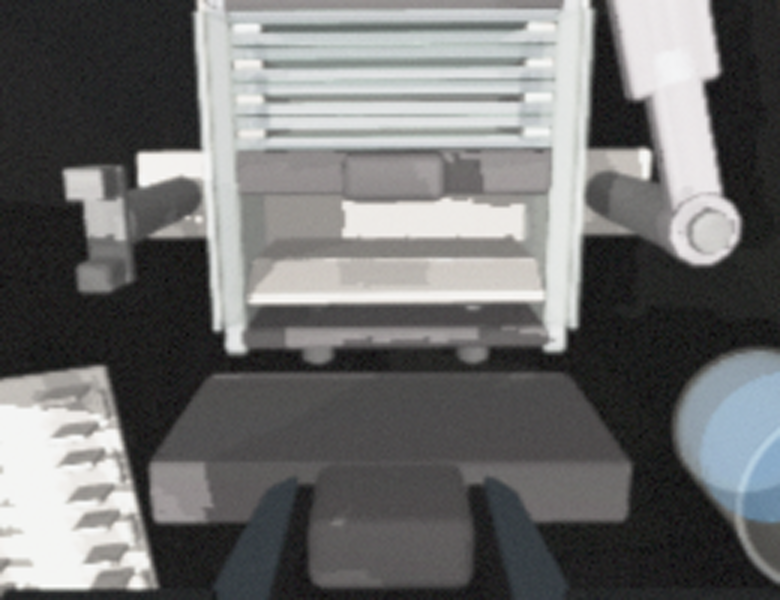

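Plate 1 stands fully down against the cassettes (shoulder rows 152–193, tab 343–443). Same approach for plate 2, one thickness nearer.

{"method": "step_arm", "body": {
  "linear": [
    [0.08, 0.003, 0],
    [0.143, 0.005, 0],
    [0.143, 0.005, 0],
    [0.143, 0.005, 0.05],
    [0.143, 0.005, 0.12],
    [0.143, 0.005, 0.19],
    [0.143, 0.005, 0.25],
    [0.143, 0.005, 0.29],
    [0.143, 0.005, 0.29]
  ],
  "turn": [0, 0, 0, 0, 0, 0, 0, 0, 0]
}}

```text
time_s: 18.75
ee_pos: [594.6, 41.5, 147.1]
ee_rot: [-179.8, 0.0, 84.4]
force: [0.8, -0.8, -1.6]
gripper_width: 29.4
gripper_force: 40.0
```

{"method": "step_arm", "body": {
  "linear": [
    [0, 0, 0.04],
    [0, 0, 0.08],
    [0, 0, 0.115],
    [0, 0, 0.115]
  ],
  "turn": [0, 0, 0, 0]
}}

```text
time_s: 19.25
ee_pos: [594.7, 41.9, 112.6]
ee_rot: [-179.9, 0.0, 84.4]
force: [-0.3, -0.8, -1.4]
gripper_width: 29.9
gripper_force: 40.0
```

{"method": "step_arm", "body": {
  "linear": [
    [0, 0, 0],
    [0, 0, 0],
    [0, 0, -0.03],
    [0, 0, -0.1],
    [0, 0, -0.25],
    [0, 0, -0.4],
    [-0.2, -0.02, -0.4],
    [-0.4, -0.05, -0.4],
    [-0.6, -0.07, -0.4],
    [-0.8, -0.09, -0.35],
    [-0.9, -0.097, -0.25],
    [-0.9, -0.097, -0.25],
    [-0.9, -0.097, -0.25]
  ],
  "turn": [0, 0, 0, 0, 0, 0, 0, 0, -0.005, -0.01, -0.0153, -0.0153, -0.0153],
  "fingers": -0.3
}}

```text
time_s: 20.88
ee_pos: [540.9, -223.3, 190.2]
ee_rot: [179.9, -0.0, 89.9]
force: [1.2, -0.6, 0.3]
gripper_width: 59.4
gripper_force: 0.0
```

{"method": "step_arm", "body": {
  "linear": [
    [-0.1, -0.015, 0],
    [-0.168, -0.022, 0.06],
    [-0.168, -0.022, 0.16],
    [-0.168, -0.022, 0.24],
    [-0.168, -0.022, 0.271],
    [-0.168, -0.022, 0.271]
  ],
  "turn": [0, 0, 0, 0, 0, 0]
}}

```text
time_s: 21.62
ee_pos: [533.6, -273.8, 107.2]
ee_rot: [-180.0, -0.0, 90.0]
force: [0.5, 0.2, 0.6]
gripper_width: 59.1
gripper_force: 0.0
```

{"method": "step_arm", "body": {
  "linear": [
    [0, 0, 0],
    [0, 0, 0],
    [0, 0, 0],
    [0, 0, 0],
    [0, 0, -0.03],
    [0, 0, -0.1],
    [0, 0, -0.25],
    [0, 0, -0.4],
    [0, 0, -0.42],
    [0.2, 0.05, -0.42],
    [0.4, 0.1, -0.42],
    [0.6, 0.14, -0.42],
    [0.78, 0.17, -0.42],
    [0.88, 0.183, -0.42],
    [0.906, 0.183, -0.42],
    [0.906, 0.183, -0.42],
    [0.906, 0.183, -0.42]
  ],
  "turn": [0, 0, 0, 0, 0, 0, 0, 0, 0, 0.004, 0.008, 0.012, 0.015, 0.0155, 0.0155, 0.0155, 0.0155],
  "fingers": 1,
  "force": 40
}}

```text
time_s: 23.75
ee_pos: [588.5, -3.8, 233.3]
ee_rot: [-180.0, 0.0, 84.3]
force: [0.8, 0.2, -1.4]
gripper_width: 30.0
gripper_force: 40.0
```

Run:
```python
from workcell import env,cams
import cv2,pickle,numpy as np
s=env.state();w=cams.grab_frame("wrist");pickle.dump((s,w),open("f5.pkl","wb"));print(s["ee_pos"],s["ee_rot"])
cv2.imwrite("pics/ch3.png",cv2.resize(w["color"][60:260,190:450],None,fx=3,fy=3,interpolation=cv2.INTER_CUBIC))
```

```text
[588.48195811  -3.7984251  233.29071114] [-1.79960147e+02  3.61821931e-02  8.42725797e+01]
```

View pics/ch3.png

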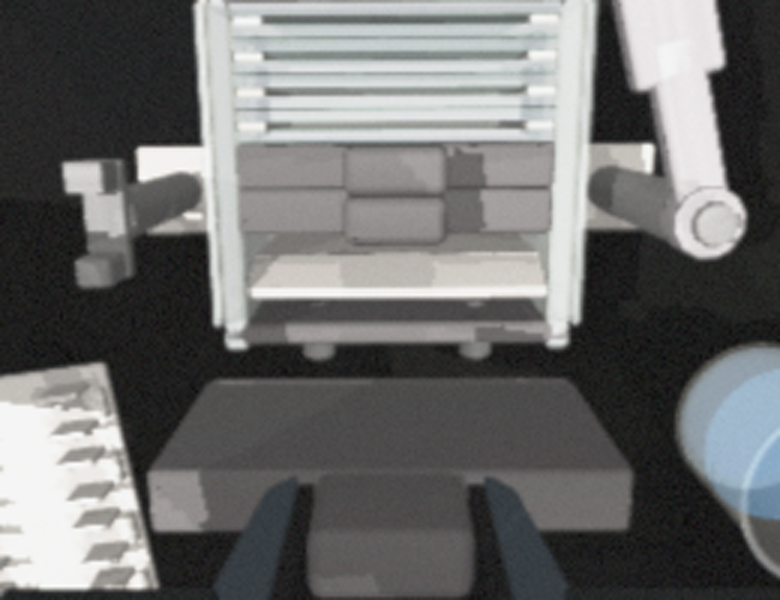

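Both plates stand flush (plate 2's near shoulder edge at row 233, lip top row 296); held plate shoulder edge at row 472.

Run:
```python
from h import *
np.set_printoptions(precision=1,suppress=True)
s,w=pickle.load(open("f5.pkl","rb"))
t=np.linalg.inv(T(s))
tl=lambda p,z:(t@np.append(atz(ray(w,(190+p[0]/3,60+p[1]/3),s),z),1))[:2]
print("cas",tl((240,141),94),tl((553,141),94));print("p1/p2",tl((239,188),88),"p2 edge",tl((239,233),88),tl((551,233),88));print("lip",tl((248,297),94),tl((548,297),94))
for zb in(128,130,132):print(zb,tl((150,472),zb+82),tl((632,472),zb+82),tl((150,530),zb+82))
```

```text
cas [ 76.3 -45.9] [76.2 50. ]
p1/p2 [ 61.7 -47.8] p2 edge [ 47.6 -48.5] [47.6 51.8]
lip [ 27.9 -45.6] [27.9 50.9]
128 [ 12.6 -50.1] [12.6 50.7] [ -0.6 -51.1]
130 [ 13.4 -49.6] [13.4 50.1] [  0.3 -50.6]
132 [ 14.2 -49. ] [14.2 49.6] [  1.2 -50. ]
```

{"method": "step_arm", "body": {
  "linear": [
    [0.06, 0.003, 0],
    [0.113, 0.006, 0],
    [0.113, 0.006, 0],
    [0.113, 0.006, 0.05],
    [0.113, 0.006, 0.09],
    [0.113, 0.006, 0.12],
    [0.113, 0.006, 0.14],
    [0.113, 0.006, 0.16],
    [0.113, 0.006, 0.16]
  ],
  "turn": [0, 0, 0, 0, 0, 0, 0, 0, 0]
}}

```text
time_s: 24.92
ee_pos: [593.8, 30.5, 185.2]
ee_rot: [-180.0, 0.0, 84.3]
force: [-0.1, -3.8, -1.5]
gripper_width: 29.8
gripper_force: 40.0
```

{"method": "step_arm", "body": {
  "linear": [
    [-0.002, 0, 0.015],
    [-0.002, 0, 0.03],
    [-0.002, 0, 0.045],
    [-0.002, 0, 0.06],
    [-0.002, 0, 0.06]
  ],
  "turn": [0, 0, 0, 0, 0]
}}

```text
time_s: 25.55
ee_pos: [594.8, 30.2, 168.8]
ee_rot: [179.8, 0.0, 84.4]
force: [-0.1, -4.1, 5.0]
gripper_width: 29.7
gripper_force: 40.0
```

{"method": "step_arm", "body": {
  "linear": [
    [0, 0, 0.02],
    [0, 0, 0.04],
    [0, 0, 0.06],
    [0, 0, 0.08],
    [0, 0, 0.1],
    [0, 0, 0.115],
    [0, 0, 0.115]
  ],
  "turn": [0, 0, 0, 0, 0, 0, 0]
}}

```text
time_s: 26.42
ee_pos: [595.3, 29.8, 134.4]
ee_rot: [179.8, 0.0, 84.4]
force: [-0.2, -6.1, 4.2]
gripper_width: 29.9
gripper_force: 40.0
```

{"method": "step_arm", "body": {
  "linear": [
    [0, 0, 0],
    [0, 0, 0],
    [0, 0, -0.05],
    [0, 0, -0.15],
    [0, 0, -0.15]
  ],
  "turn": [0, 0, 0, 0, 0],
  "fingers": -0.3
}}

```text
time_s: 27.05
ee_pos: [595.7, 30.9, 181.3]
ee_rot: [179.6, -0.1, 84.3]
force: [0.7, -0.2, 0.1]
gripper_width: 59.6
gripper_force: 0.0
```

{"method": "step_arm", "body": {
  "linear": [
    [0, 0, 0],
    [0, 0, 0],
    [0, 0, 0],
    [0, 0, 0],
    [0, 0, 0],
    [0, 0, 0.04],
    [0, 0, 0.06],
    [0, 0, 0.07],
    [0, 0, 0.08],
    [0, 0, 0.09],
    [0, 0, 0.1],
    [0, 0, 0.1]
  ],
  "turn": [0, 0, 0, 0, 0, 0, 0, 0, 0, 0, 0, 0],
  "fingers": 1,
  "force": 30
}}

```text
time_s: 28.55
ee_pos: [594.5, 30.2, 149.3]
ee_rot: [179.9, 0.0, 84.4]
force: [-0.1, -0.8, 4.9]
gripper_width: 0.2
gripper_force: 2.4
```

Contact with the tab; keep pressing (about 20 mm to go).

{"method": "step_arm", "body": {
  "linear": [
    [0, 0, 0.01],
    [0, 0, 0.02],
    [0, 0, 0.03],
    [0, 0, 0.04],
    [0, 0, 0.05],
    [0, 0, 0.055],
    [0, 0, 0.06],
    [0, 0, 0.06]
  ],
  "turn": [0, 0, 0, 0, 0, 0, 0, 0]
}}

```text
time_s: 29.55
ee_pos: [594.3, 30.1, 131.4]
ee_rot: [179.9, 0.0, 84.4]
force: [-0.6, -1.6, 5.8]
gripper_width: 0.3
gripper_force: 3.1
```

{"method": "step_arm", "body": {
  "linear": [
    [0, 0, 0.004],
    [0, 0, 0.008],
    [0, 0, 0.011],
    [0, 0, 0.014],
    [0, 0, 0.014]
  ],
  "turn": [0, 0, 0, 0, 0]
}}

```text
time_s: 30.18
ee_pos: [594.2, 30.0, 129.3]
ee_rot: [179.8, 0.0, 84.4]
force: [-5.1, -2.3, 16.8]
gripper_width: 0.4
gripper_force: 8.5
```

{"method": "step_arm", "body": {
  "linear": [
    [0, 0, -0.05],
    [0, 0, -0.2],
    [0, 0, -0.35],
    [-0.112, 0, -0.35],
    [-0.112, 0, -0.35],
    [-0.112, 0, -0.35]
  ],
  "turn": [0, 0, 0, 0, 0, 0]
}}

```text
time_s: 30.92
ee_pos: [590.4, -2.7, 230.6]
ee_rot: [-180.0, -0.0, 84.3]
force: [0.3, 0.3, -0.5]
gripper_width: 0.3
gripper_force: 0.0
```

Run:
```python
from workcell import env,cams
import cv2,pickle,numpy as np
s=env.state();w=cams.grab_frame("wrist");b=cams.grab_frame("side");pickle.dump((s,w,b),open("f6.pkl","wb"));print(s["ee_pos"],s["ee_rot"],s["force"])
x=cv2.resize(w["color"][60:200,190:450],None,fx=2.9,fy=2.9,interpolation=cv2.INTER_CUBIC)[:,:480]
y=cv2.resize(b["color"][170:350,240:380],(316,406),interpolation=cv2.INTER_CUBIC)
cv2.imwrite("pics/fin.png",cv2.hconcat([x,y]))
```

```text
[590.39156915  -2.65428864 230.55485489] [-1.79955376e+02 -3.70483277e-02  8.43222689e+01] [ 0.29128751  0.31514471 -0.5195377 ]
```

View pics/fin.png

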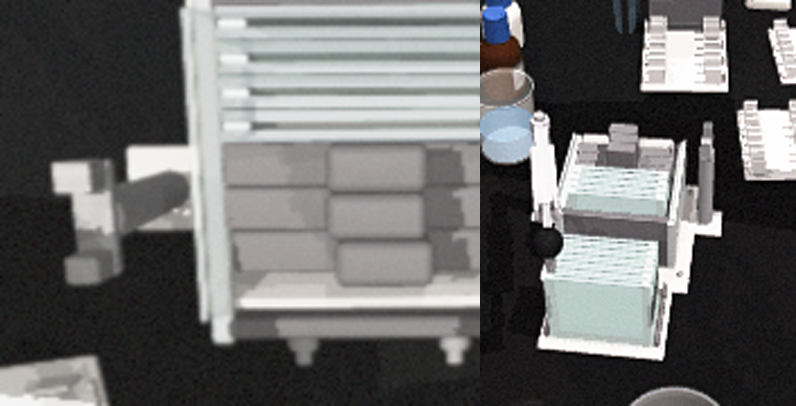

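Three plates are packed side by side and the lip has moved back; one confirming press to see that nothing sinks further.

{"method": "step_arm", "body": {
  "linear": [
    [0.112, 0, 0],
    [0.112, 0, 0],
    [0.112, 0, 0.15],
    [0.112, 0, 0.28],
    [0.112, 0, 0.32],
    [0.112, 0, 0.335],
    [0.112, 0, 0.345],
    [0.112, 0, 0.351],
    [0.112, 0, 0.354],
    [0.112, 0, 0.354]
  ],
  "turn": [0, 0, 0, 0, 0, 0, 0, 0, 0, 0]
}}

```text
time_s: 32.28
ee_pos: [594.8, 30.4, 129.3]
ee_rot: [179.7, -0.0, 84.4]
force: [-4.9, -0.2, 14.7]
gripper_width: 0.7
gripper_force: 7.2
```

Same depth: firmly seated. Retreat and hand in.

{"method": "step_arm", "body": {
  "linear": [
    [0, 0, -0.05],
    [0, 0, -0.2],
    [0, 0, -0.4],
    [0, 0, -0.55],
    [-0.15, 0, -0.55],
    [-0.3, 0, -0.55],
    [-0.3, 0, -0.55],
    [-0.3, 0, -0.55]
  ],
  "turn": [0, 0, 0, 0, 0, 0, 0, 0]
}}

```text
time_s: 33.28
ee_pos: [585.2, -58.9, 290.6]
ee_rot: [179.9, -0.0, 84.3]
force: [-0.4, 0.0, 0.2]
gripper_width: 0.6
gripper_force: 0.0
```

```bash
python3 -c "
from workcell import env
print(env.job_done())"
```

```text
the job is handed in; nothing more can be done
None
```

I handed the job in at about 33 s: the gate is swung well aside, three plates are seated in the gap beside the thin cassettes with the pressure plate pushed back, and the fourth plate is still in the stand; the hand-in returned no verdict.

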